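Front up a row of lamp cartons on the display shelf

ROBOT

A 6-joint arm with a two-finger parallel gripper is mounted at the origin on the work surface. World frame = base frame: x ahead of the robot, y to its left, z up, the work surface at z = 0. Lengths are in m, angles in rad, forces in N, time in s.
With the tool pointing down it reaches from about 0.375 to 0.9 m from the base axis. Payload 3.1 kg.
Tool frame: the origin (TCP) lies on the mounting face of the last link; the fingertips stand 182 mm ahead of it and the grasp point (between the pads) lies 164 mm ahead of it; z points along the fingers, y is the direction in which the jaws open and shut (so a half turn about z gives the same grasp; the last joint's range is limited). The gripper opens to 87 mm and grips with 3 to 60 N. Pads are 19 mm wide; open, the fingers measure 117 mm over their backs; the gripper's body (75 mm by 190 mm) begins 51 mm behind the grasp point.
Start: joints at [0.977, 0.527, 1.433, -0, 1.181, -0.178], TCP at [0.252, 0.572, 0.405] pointing down, gripper open.
Joint ranges: [-3.08, 3.08], [-0.75, 2.2], [0.22, 2.44], [-1.43, 4.57], [0, 2.65], [-2.85, 2.85]. Speed limits (rad/s): [2.79, 2.79, 3.14, 3.14, 3.14, 3.14].

INTERFACE

Orientations are given as a unit quaternion [x, y, z, w].
In Python, from rig import robot, camera, camera_model gives the robot as it stands.
- The arm moves only by the tool drive_tool, never from a script. Its argument "plan" is a list that holds one entry, the list of rows, each a list of 6 numbers: the shift along the world's x, y, z in units of 2.5 cm (1.0 is 2.5 cm), then the turn, a rotation vector about the world's x, y, z in units of 6 degrees (1.0 is 6 degrees). A call has 1 to 8 rows; each row shifts and turns the commanded pose from where the row before left it; what a row does not reach is not made up. A row lasts 1/8 s, in which the tool goes at most 62.5 mm and 10.7 degrees, less where a joint would pass 70% of its speed; a pose out of reach is approached as far as the arm can. A call with a number of a shift or a turn outside -1 to 1 is refused whole. A call with a gripper value outside its range is refused whole. "grip" is the closure, from 0 (fully open) to 1 (shut), set as the call begins (left out, the last holds). The fingers move at their own pace and stop on an object; "force" is the grip in N (left out, the last holds). Time passes only in rows, so rows that do not move let the fingers close. It gives the time, the measured TCP pose, the force and the opening at its end, in the units of the state.
- robot.get_obs(): the state, without advancing time (a new reading comes with each control period).
- camera(name): name is "scene" or "top"; returns the picture (400x640x3 uint8, red, green, blue); there is no depth.
- camera_model(name): a dict with "K" (3x3 intrinsics, pixels), "k1" (the pictures are not rectified: a ray, as slopes to the right and down, at radius r is drawn at 1 + k1 r^2 times it, then the intrinsics apply), "world_to_cam" (4x4, takes a point from world to camera coordinates). Camera axes: x right, y up, looking along -z (the intrinsics and any distortion apply to the point x, -y, -z); pixel columns grow to the right and rows downward; lengths in m; the calibration is good to about 2 mm. A picture is of the moment at which its call begins. camera_model takes no time and is no camera call.
- robot.hand_in(): hands the job in, once; it reports no verdict.
The state is a dict: "time": time; "q": joint angles; "joint_velocities": joint speeds; "joint_torque": joint torques, N m; "position": TCP position; "tool_rot": TCP orientation; "ft_force": force on the tool from outside, world axes, zero at the start; "moment": the same for the moment, N m; "grip_width": finger opening in m.
Only numpy, scipy, OpenCV 4.12 (cv2) and the standard library are available. Lean on these libraries where they do the work, as an engineer would, in place of code of your own. Each camera call takes 0.05 s, during which the arm holds its last target.

TASK

Front up the left-hand row on the display shelf: push the three lamp cartons forward along the deck until each stands square and flat against the front lip, and push the divider along to the left, up against them, so that the row is closed up from the left end panel to the divider with no gaps. Only push: lift or tip nothing, and leave the two small cartons beyond the divider and everything else on the table where they are.

Things in the scene. Friction and masses are not known exactly. Their poses are not given: they have to be found in the camera images.
- shelf: low cream steel display shelf, fixed on the table, 618 mm wide, open at the rear (robot's side). Origin: centre of its underside, on the table; x points forward to the front lip, y to its left, z up. Deck top 20 mm above the table, from shelf x -0.130 to 0.120. The row to tidy lies between the left end panel and the divider
- lip (a point): middle of the front lip's inner face, at deck height (shelf x 0.120, y 0); axes as the shelf's. The lip is straight along y and stands 28 mm above the deck
- left_panel (a point): middle of the left end panel's inner face, at deck height (shelf y +0.305); axes as the shelf's. The panel runs along x, 60 mm high above the deck; a like one stands at shelf y -0.305
- wide_carton: widest of the row's three brown board lamp cartons, 122 mm wide (its y), 62 deep (its x), 68 high. Starts on the deck 20 to 85 mm behind the lip, up to 0.22 rad askew, the three side by side in any order, with gaps. Origin: centre of its underside; x forward, z up. 0.06 to 0.2 kg, slides at about 1 N, does not tip if pushed low. Flat against the lip its origin is at shelf x 0.089
- medium_carton: middle-sized of the row's three brown board lamp cartons, 96 mm wide (its y), 62 deep (its x), 68 high. Starts on the deck 20 to 85 mm behind the lip, up to 0.22 rad askew, the three side by side in any order, with gaps. Origin: centre of its underside; x forward, z up. 0.06 to 0.2 kg, slides at about 1 N, does not tip if pushed low. Flat against the lip its origin is at shelf x 0.089
- narrow_carton: smallest of the row's three brown board lamp cartons, 70 mm wide (its y), 56 deep (its x), 68 high. Starts on the deck 20 to 85 mm behind the lip, up to 0.22 rad askew, the three side by side in any order, with gaps. Origin: centre of its underside; x forward, z up. 0.06 to 0.2 kg, slides at about 1 N, does not tip if pushed low. Flat against the lip its origin is at shelf x 0.092
- divider (a joint): how far the divider has been slid to the shelf's left (+y), m; starts at 0 to 0.025. Its inner (left) face is at shelf y = -0.125 + this value. It slides at about 1.5 N (about 5 N with the cartons), stays where it is left, and stands against the closed row at 0.142 (the cartons are 288 mm wide together)
- divider_mid (a point): point on the divider's right-hand (outer) face, to be pushed to the left; 30 mm above the deck, at shelf x 0; axes as the shelf's. The divider is an upright grey plastic plate along x, 4 mm thick, 60 mm high, from shelf x -0.072 to 0.118, with a clip guided by the front lip
- next_front: single-lamp carton 60 x 60 mm, 68 high, standing against the front lip in the neighbouring row at the shelf's right end, beyond the divider (between shelf y -0.240 and -0.300); leave alone. Origin: centre of its underside
- next_rear: same single-lamp carton (60 x 60 x 68 mm), right behind next_front; leave alone. Origin: centre of its underside
- label_gun: price-label gun lying on its side on the table, about 125 x 130 mm, 35 high, to the right of the shelf; leave alone
- scanner: hand scanner lying on the table, 170 x 66 mm, 50 high, to the left of the shelf; leave alone
- spare_lamp: unboxed reflector lamp, 63 mm diameter, 98 high, standing on its face on the table to the left of the shelf; leave alone
- ticket_roll: roll of shelf tickets, 68 mm diameter, 40 high, on the table beyond the shelf; leave alone
- box_knife: closed box knife lying on the table beyond the shelf, 165 x 30 mm, 16 high; leave alone
Things that resemble listed ones, but are neither listed nor needed, are in the scene too. What is shaped like the medium_carton but purple is not meant.

How it is judged:
At the end, for the whole second after the job is handed in: All three cartons stand upright on the deck, at rest, between the left end panel and the divider, each within 5 mm of the front lip and square to it within 0.06 rad, and the divider has closed the row up to within 6 mm in all (joint above 0.136) (x of wide_carton in the frame of shelf between 0.084 and 0.12 m and y of wide_carton in the frame of shelf between 0.03 and 0.29 m and z of each of wide_carton, medium_carton, narrow_carton in the frame of shelf below 0.024 m and angle between the x axis of each of wide_carton, medium_carton, narrow_carton and the x axis of shelf, either way round below 0.06 rad and angle between each of wide_carton, medium_carton, narrow_carton's own z axis and vertical below 0.06 rad and linear speed of each of wide_carton, medium_carton, narrow_carton below 0.01 m/s and x of medium_carton in the frame of shelf between 0.084 and 0.12 m and y of medium_carton in the frame of shelf between 0.03 and 0.29 m and x of narrow_carton in the frame of shelf between 0.087 and 0.12 m and y of narrow_carton in the frame of shelf between 0.03 and 0.29 m and value of joint divider above 0.136 m and velocity of joint divider below 0.01 m/s); the robot touches nothing.
It fails at once if one of the three cartons is lifted off the deck by more than 10 mm or tipped by more than 0.3 rad ((z of wide_carton in the frame of shelf above 0.03 m or angle between wide_carton's own z axis and vertical above 0.3 rad) or (z of medium_carton in the frame of shelf above 0.03 m or angle between medium_carton's own z axis and vertical above 0.3 rad) or (z of narrow_carton in the frame of shelf above 0.03 m or angle between narrow_carton's own z axis and vertical above 0.3 rad)).
It fails at once if a carton of the neighbouring row beyond the divider is moved more than 20 mm or tipped ((distance of next_front from where it was at the start of the episode above 0.02 m or angle between next_front's own z axis and vertical above 0.35 rad) or (distance of next_rear from where it was at the start of the episode above 0.02 m or angle between next_rear's own z axis and vertical above 0.35 rad)).
It fails at once if another thing on the table is moved more than 20 mm or tipped ((distance of label_gun from where it was at the start of the episode above 0.02 m or angle between label_gun's own z axis and vertical above 0.35 rad) or (distance of scanner from where it was at the start of the episode above 0.02 m or angle between scanner's own z axis and vertical above 0.35 rad) or (distance of spare_lamp from where it was at the start of the episode above 0.02 m or angle between spare_lamp's own z axis and vertical above 0.35 rad) or (distance of ticket_roll from where it was at the start of the episode above 0.02 m or angle between ticket_roll's own z axis and vertical above 0.35 rad) or (distance of box_knife from where it was at the start of the episode above 0.02 m or angle between box_knife's own z axis and vertical above 0.35 rad)).
It also fails if it takes over 61 s, if anything falls off the work surface, if the arm or the gripper's body presses on something with over 40 N, if the wrist force passes 120 N, or if a joint passes its speed limit or range.

## Working session

There is one attempt and no reset: what is moved stays moved. The work goes in short steps, Python scripts to look and compute and a tool call to move; the robot and the scene stay as the last step left them, time stands still between calls to the robot, and variables do not carry over. Pictures are saved under pics/ and viewed, and the job is handed in when it is done.

Besides the shell and the picture viewer there is one more tool, called after ">>>" as a command line: name --argument value ..., lists and objects as JSON in quotes. drive_tool: Moves the arm, as the interface text tells. Shifts and turns lie within -1 to 1; 1 stands for 2.5 cm of shift or 6 degrees of turn. Its arguments: {"type":"object","properties":{"plan":{"type":"array","items":{"type":"array","items":{"type":"array","items":{"type":"number","minimum":-1,"maximum":1}}}},"grip":{"type":"number"},"force":{"type":"number"}},"required":["plan"]}

```bash
ls; mkdir -p pics; python3 - <<'E'
from rig import robot,camera,camera_model
import cv2,numpy as np
for n in("scene","top"):
    im=camera(n); cv2.imwrite(f"pics/{n}0.png",im[:,:,::-1])
    m=camera_model(n); print(n,np.round(m["K"],1).tolist(),m["k1"],np.round(m["world_to_cam"],3).tolist())
print(robot.get_obs())
E
```

```text
pics
scene [[398.0, 0.0, 311.3], [0.0, 398.0, 202.5], [0.0, 0.0, 1.0]] -0.07144132495296551 [[0.359, 0.933, 0.004, -0.195], [-0.79, 0.301, 0.534, 0.396], [0.497, -0.195, 0.846, -1.516], [0.0, 0.0, 0.0, 1.0]]
top [[392.4, 0.0, 314.5], [0.0, 392.4, 197.2], [0.0, 0.0, 1.0]] -0.0573001366066548 [[-0.003, -1.0, -0.001, 0.013], [0.998, -0.003, 0.059, -0.546], [-0.059, -0.001, 0.998, -1.352], [0.0, 0.0, 0.0, 1.0]]
{'time': 0.1, 'q': array([ 9.76547629e-01,  5.28345101e-01,  1.43377865e+00, -1.85938747e-05,
        1.18141868e+00, -1.78513806e-01]), 'joint_velocities': array([-0.00118927, -0.00243528, -0.0026842 ,  0.00082205,  0.00066281,
        0.00015944]), 'joint_torque': array([ 4.51894948e-04, -4.40985274e+01, -1.77151090e+01,  6.35460857e-02,
        5.34039584e-02, -2.74734646e-05]), 'position': array([0.25221659, 0.57150311, 0.403885  ]), 'tool_rot': array([ 2.06370164e-01,  9.78473508e-01, -9.06256645e-04, -3.59411441e-04]), 'ft_force': array([-0.44218305, -0.47548022,  0.68798437]), 'moment': array([ 0.02778168, -0.0042673 ,  0.01179848]), 'grip_width': 0.08755214186519755}
```

View pics/scene0.png

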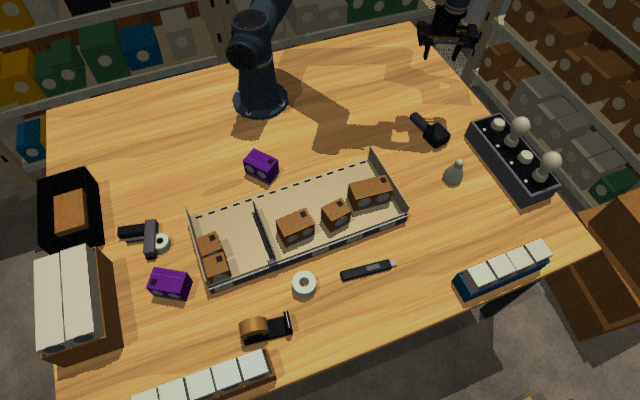

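View pics/top0.png

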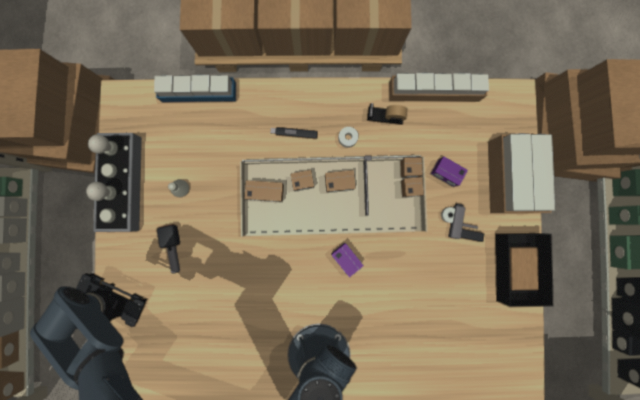

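The top view (up = +x, left = +y) shows the shelf from (243,158) to (424,235). From the left panel rightwards it holds cartons at (265,190), (303,180) and (340,181), then the divider at (366,186). The neighbour cartons are at (412,166) and (412,187). The purple boxes at (348,258) and (449,171) are decoys.

```bash
cat > h.py <<'E'
import numpy as np,cv2
from rig import robot,camera,camera_model
def ray(n,uv,z):
    m=camera_model(n);K=np.array(m["K"],float);W=np.array(m["world_to_cam"],float)
    uv=np.atleast_2d(np.array(uv,float))
    d=np.c_[(uv[:,0]-K[0,2])/K[0,0],(uv[:,1]-K[1,2])/K[1,1]]
    s=d.copy()
    for _ in range(20): s=d/(1+m["k1"]*(s**2).sum(1,keepdims=True))
    dc=np.c_[s[:,0],-s[:,1],-np.ones(len(s))]
    R=W[:3,:3];c=-R.T@W[:3,3];dw=dc@R
    t=(z-c[2])/dw[:,2]
    return c+dw*t[:,None]
def proj(n,P):
    m=camera_model(n);K=np.array(m["K"],float);W=np.array(m["world_to_cam"],float)
    P=np.atleast_2d(P)@W[:3,:3].T+W[:3,3]
    s=np.c_[P[:,0]/-P[:,2],-P[:,1]/-P[:,2]]
    s=s*(1+m["k1"]*(s**2).sum(1,keepdims=True))
    return s@K[:2,:2].T+K[:2,2]
def crop(im,x0,y0,x1,y1,f,name):
    c=cv2.resize(im[y0:y1,x0:x1],None,fx=f,fy=f,interpolation=cv2.INTER_CUBIC);cv2.imwrite("pics/"+name,c[:,:,::-1])
E
python3 - <<'E'
from h import *
im=camera("top");np.save("t0.npy",im)
crop(im,235,148,435,243,4,"topc.png")
im=camera("scene");np.save("s0.npy",im)
crop(im,180,140,420,300,3,"scc.png")
E
```

```text
(no output)
```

View pics/topc.png

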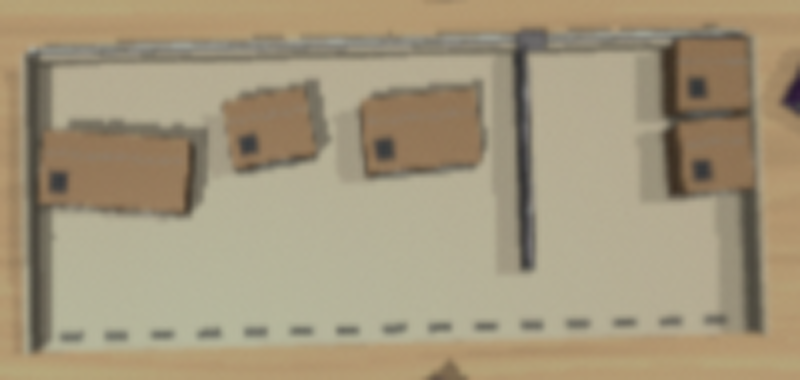

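View pics/scc.png

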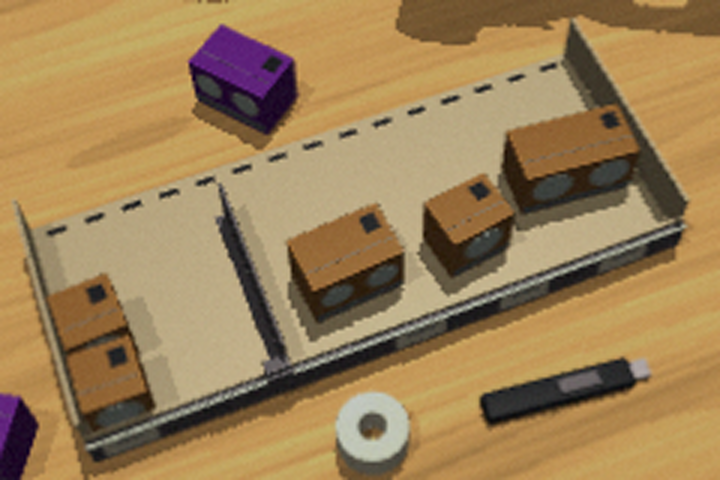

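```bash
cat >> h.py <<'E'
def cartons(im,show=False):
    hsv=cv2.cvtColor(im,cv2.COLOR_RGB2HSV)
    big=cv2.resize(im[148:243,235:435],None,fx=8,fy=8,interpolation=cv2.INTER_CUBIC)
    h=cv2.cvtColor(big,cv2.COLOR_RGB2HSV)
    m=((h[...,0]<16)&(h[...,1]>85)&(h[...,2]>75)).astype(np.uint8)*255
    # keep within shelf region
    m=cv2.morphologyEx(m,cv2.MORPH_CLOSE,np.ones((25,25)));m=cv2.morphologyEx(m,cv2.MORPH_OPEN,np.ones((15,15)))
    cs,_=cv2.findContours(m,cv2.RETR_EXTERNAL,cv2.CHAIN_APPROX_NONE)
    out=[]
    for c in cs:
        if cv2.contourArea(c)<8000: continue
        uv=(c[:,0,:]+.5)/8-.5+[235,148]
        P=ray("top",uv,0.088)[:,:2]
        (cx,cy),(w,hh),a=cv2.minAreaRect((P*1000).astype(np.float32))
        out.append((cx,cy,w,hh,a))
        b=cv2.boxPoints(((cx,cy),(w,hh),a))
    return sorted(out,key=lambda o:-o[1]),m
E
python3 - <<'E'
from h import *
im=np.load("t0.npy");o,m=cartons(im)
for r in o:print(np.round(r,1))
cv2.imwrite("pics/m.png",cv2.resize(m,(800,380)))
def cp(p): return (np.array(p,float)+.5)/4-.5+[235,148]
print("rear deck",ray("top",[cp((40,350)),cp((760,331))],0.02))
print("front lip inner top",ray("top",[cp((52,63)),cp((510,47)),cp((668,45))],0.048))
print("front lip outer top",ray("top",[cp((28,48)),cp((748,32))],0.048))
print("panel outer top L, R",ray("top",[cp((28,52)),cp((34,350)),cp((748,34)),cp((762,331))],0.08))
print("divider top",ray("top",[cp((521,48)),cp((529,268))],0.08))
E
```

```text
[564.7 180.7 124.5  56.1  87.4]
[601.7  53.   51.8  56.2   2.2]
[598.2 -79.9  58.7  75.3   7.3]
[ 6.118e+02 -3.137e+02  1.256e+02  6.170e+01  4.000e-01]
rear deck [[ 0.41501747  0.2542957   0.02      ]
 [ 0.42932609 -0.37072634  0.02      ]]
front lip inner top [[ 0.66124984  0.2408121   0.048     ]
 [ 0.67378332 -0.15200257  0.048     ]
 [ 0.67536307 -0.28807711  0.048     ]]
front lip outer top [[ 0.67433004  0.26161129  0.048     ]
 [ 0.68663661 -0.35758852  0.048     ]]
panel outer top L, R [[ 0.66593076  0.25555716  0.08      ]
 [ 0.41722817  0.24855245  0.08      ]
 [ 0.67962627 -0.34871649  0.08      ]
 [ 0.43089266 -0.35560099  0.08      ]]
divider top [[ 0.66791803 -0.15731142  0.08      ]
 [ 0.48397401 -0.16195505  0.08      ]]
```

View pics/m.png

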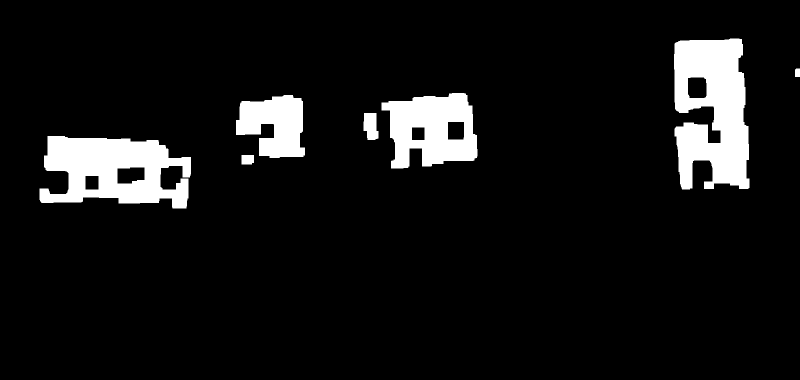

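```bash
sed -i 's/^    m=((h.*$/    b3=big.astype(int);m=((b3[...,0]-b3[...,2]>38)).astype(np.uint8)*255;m[:120]*=0 if False else 1/' h.py
cat >> h.py <<'E'
O=np.array([0.551,-0.050]);TH=0.023
def toS(p):
    c,s=np.cos(TH),np.sin(TH);d=np.asarray(p)[...,:2]-O
    return d@np.array([[c,-s],[s,c]])
def toW(p):
    c,s=np.cos(TH),np.sin(TH);return O+np.asarray(p)@np.array([[c,s],[-s,c]])
E
python3 - <<'E'
from h import *
im=np.load("t0.npy");o,m=cartons(im)
for r in o:
  print(np.round(r,1),np.round(toS(np.array(r[:2])/1000),3))
  print(np.round(toS(cv2.boxPoints((r[:2],r[2:4],r[4]))/1000),3).tolist())
for v in(im[185,255],im[175,305],im[200,320],im[190,412],im[157,300]):print(v)
cv2.imwrite("pics/m2.png",cv2.resize(m,(800,380)))
E
```

```text
[550.  -55.8 668.7 316.1  89.9] [-0.001 -0.006]
[[-0.168, -0.336], [0.148, -0.344], [0.165, 0.324], [-0.151, 0.332]]
[146 119  90]
[144 119  91]
[182 177 152]
[91 79 68]
[145 131 106]
```

View pics/m2.png

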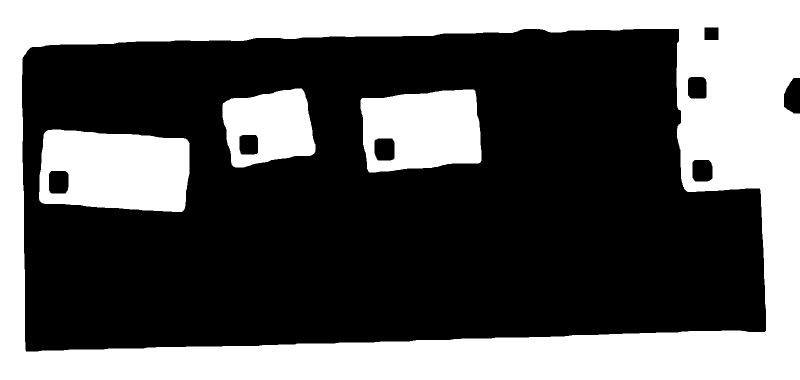

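```bash
sed -i 's/RETR_EXTERNAL/RETR_LIST/; s/<8000: continue/<8000 or cv2.contourArea(c)>80000: continue/' h.py
python3 - <<'E'
from h import *
im=np.load("t0.npy");o,m=cartons(im)
for r in o:
  print(np.round(r,1),np.round(toS(np.array(r[:2])/1000),3))
  print(np.round(toS(cv2.boxPoints((r[:2],r[2:4],r[4]))/1000),3).tolist())
# check: reproject shelf model
pts={"lipL":[.12,.305,.02],"lipR":[.12,-.305,.02],"rearL":[-.13,.305,.02],"rearR":[-.13,-.305,.02],"pLt":[-.13,.305,.08],"pRt":[-.13,-.305,.08],"divrear":[-.072,-.1105,.08]}
for n in("top","scene"):
  im=np.load(n[0]+"0.npy").copy()
  big=cv2.resize(im,None,fx=4,fy=4,interpolation=cv2.INTER_CUBIC)
  for k,v in pts.items():
    w=toW(v[:2]);p=proj(n,[w[0],w[1],v[2]])[0];print(n,k,np.round(p,1))
    cv2.circle(big,tuple(int(a*4+2) for a in p),4,(255,0,0),1)
  c=big[592:972,940:1740] if n=="top" else big[540:1140,740:1540] if 0 else big[560:1160,700:1500]
  c=c if n=="top" else big[540:1200,720:1680]
  if n!="top": c=cv2.resize(c,None,fx=.83,fy=.83)
  cv2.imwrite(f"pics/chk_{n}.png",np.ascontiguousarray(c[:,:,::-1]))
E
```

```text
[565.7 181.5 123.7  62.3  86. ] [0.02  0.231]
[[-0.017, 0.172], [0.045, 0.167], [0.057, 0.29], [-0.005, 0.296]]
[601.2  54.3  58.1  71.7   9.7] [0.053 0.103]
[[0.019, 0.134], [0.029, 0.063], [0.087, 0.072], [0.076, 0.143]]
[598.2 -72.2  63.   97.6   5.1] [ 0.047 -0.023]
[[0.012, 0.023], [0.019, -0.074], [0.081, -0.07], [0.075, 0.028]]
top lipL [244.2 163.8]
top lipR [418.  159.4]
top rearL [245.3 235.4]
top rearR [421.  230.8]
top pLt [242.1 236.1]
top pRt [425.8 231.2]
top divrear [366.9 215.4]
scene lipL [403.7 215.7]
scene lipR [210.3 287.5]
scene rearL [367.2 156.6]
scene rearR [189.5 215.4]
scene pLt [369.5 145. ]
scene pRt [184.4 205.1]
scene divrear [253.  199.4]
```

View pics/chk_top.png

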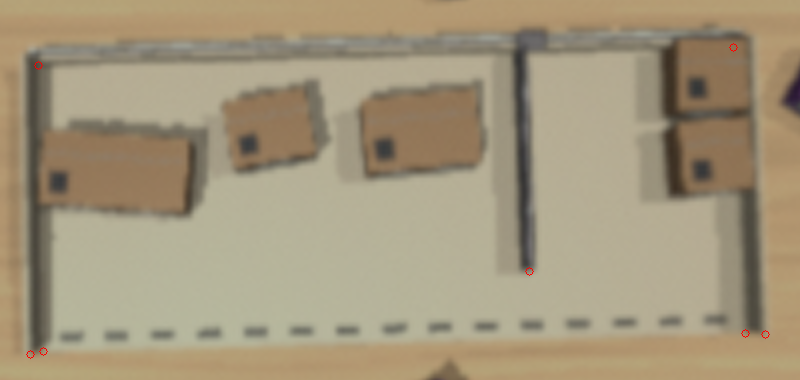

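View pics/chk_scene.png

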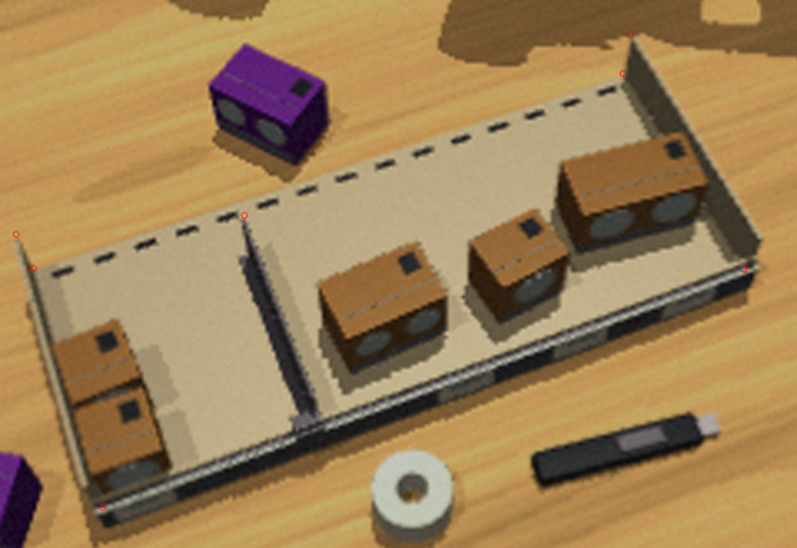

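>>> drive_tool --plan '[[[0.61,-0.98,0,0,0,0.26],[0.61,-0.98,0,0,0,0.26],[0.61,-0.98,0,0,0,0.26],[0.61,-0.98,0,0,0,0.26],[0.61,-0.98,0,0,0,0.26],[0.61,-0.98,0,0,0,0.26],[0.61,-0.98,0,0,0,0.26],[0.61,-0.98,0,0,0,0.26]]]' --grip 0.2

```text
time: 1.2
position: [0.3748, 0.3749, 0.4047]
tool_rot: [0.098, 0.995, -0.0, -0.0]
ft_force: [-0.9, 0.5, 0.7]
grip_width: 0.0698
```

>>> drive_tool --plan '[[[0.61,-0.98,-0.5,0,0,0.26],[0.61,-0.98,-0.5,0,0,0.26],[0.61,-0.98,-0.5,0,0,0.26],[0.61,-0.98,-0.5,0,0,0.26],[0.61,-0.98,-0.5,0,0,0.26],[0.61,-0.98,-0.5,0,0,0.26],[0.61,-0.98,-0.5,0,0,0.26],[0.61,-0.98,-0.5,0,0,0.26]]]'

```text
time: 2.2
position: [0.4969, 0.1789, 0.3043]
tool_rot: [-0.01, 1.0, 0.0, 0.0]
ft_force: [0.3, -0.6, -0.1]
grip_width: 0.0695
```

>>> drive_tool --plan '[[[0,0,0,0,0,0],[0,0,0,0,0,0]]]'

```text
time: 2.45
position: [0.4961, 0.18, 0.3048]
tool_rot: [-0.01, 1.0, 0.0, -0.0]
ft_force: [-1.1, -0.2, 0.5]
grip_width: 0.0695
```

```bash
cat >> h.py <<'E'
def st():
    from scipy.spatial.transform import Rotation as R
    o=robot.get_obs();M=R.from_quat(o["tool_rot"]).as_matrix()
    y=M[:,1];
    print("t",round(o["time"],2),"pos",np.round(o["position"],4),"shelf",np.round(toS(o["position"]),4),"jaw deg",round(np.degrees(np.arctan2(y[1],y[0])),2),"z",np.round(M[:,2],3),"F",np.round(o["ft_force"],1),"w",round(o["grip_width"],4))
E
python3 -c "
from h import *
st();im=camera('top');crop(im,235,148,435,243,4,'a1.png')
im=camera('scene');crop(im,180,100,440,300,3,'a1s.png')"
```

```text
t 2.45 pos [0.4961 0.18   0.3048] shelf [-0.0496  0.2312] jaw deg 91.1 z [-0.001  0.    -1.   ] F [-1.1 -0.2  0.5] w 0.0695
```

View pics/a1s.png

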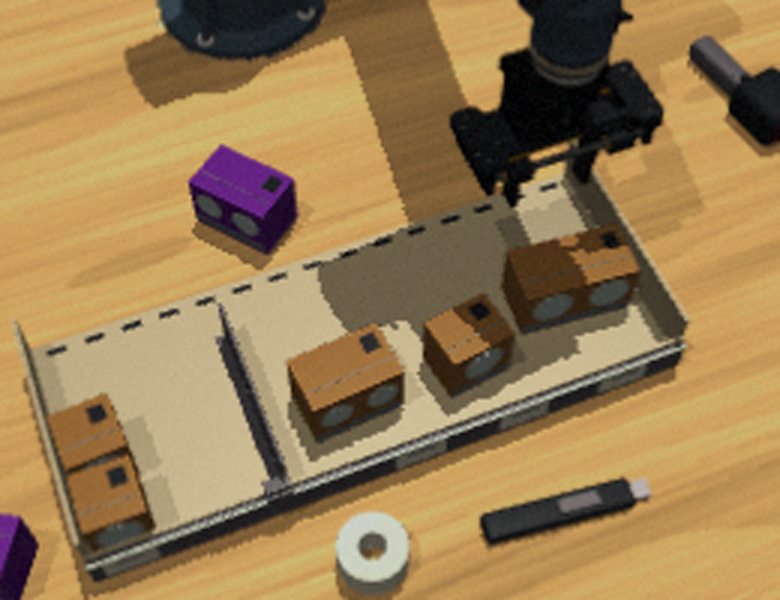

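>>> drive_tool --plan '[[[0,0,-0.9,0,0,0],[0,0,-0.9,0,0,0],[0,0,-0.8,0,0,0],[0,0,-0.7,0,0,0],[0,0,-0.4,0,0,0],[0,0,0,0,0,0]]]'

```text
time: 3.3
position: [0.4961, 0.1802, 0.212]
tool_rot: [-0.01, 1.0, -0.0, -0.0]
ft_force: [0.1, -0.6, -0.1]
grip_width: 0.0694
```

>>> drive_tool --plan '[[[0.5,0.01,0,0,0,0],[0.5,0.01,0,0,0,0],[0.4,0.01,0,0,0,0],[0.4,0.01,0,0,0,0],[0.4,0.01,0,0,0,0],[0.4,0.01,0,0,0,0]]]'

```text
time: 4.05
position: [0.5619, 0.1813, 0.2122]
tool_rot: [-0.01, 1.0, -0.0, -0.0]
ft_force: [-2.7, 0.0, 1.6]
grip_width: 0.0695
```

```bash
python3 -c "
from h import *
st()
im=camera('scene');crop(im,180,100,440,300,3,'a2s.png')"
```

```text
t 4.05 pos [0.5619 0.1813 0.2122] shelf [0.0162 0.2309] jaw deg 91.14 z [-0.001 -0.    -1.   ] F [-2.7  0.   1.6] w 0.0695
```

View pics/a2s.png

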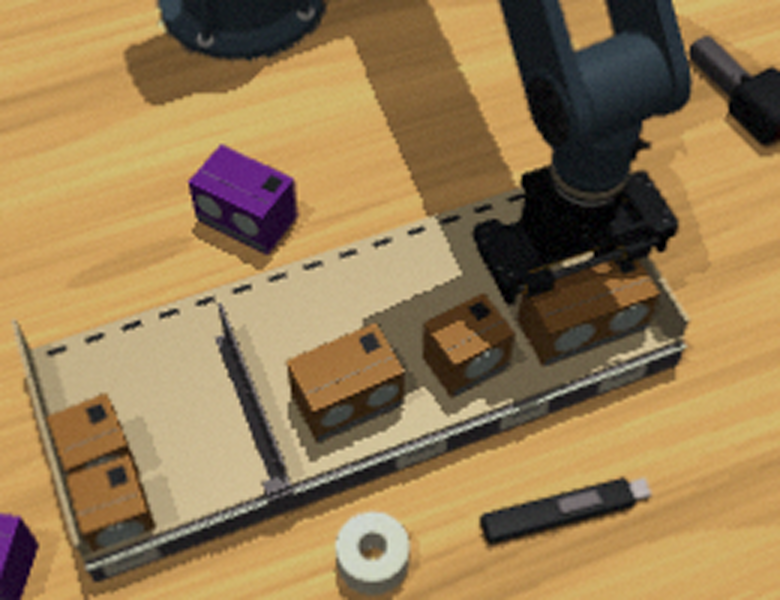

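The picture shows the wide carton being pushed forward at crop (590,320), upright and now square to the lip. I'm continuing with smaller steps.

>>> drive_tool --plan '[[[0.35,0.01,0,0,0,0],[0.35,0.01,0,0,0,0],[0.25,0.01,0,0,0,0],[0.1,0,0,0,0,0],[0,0,0,0,0,0]]]'

```text
time: 4.72
position: [0.588, 0.182, 0.2122]
tool_rot: [-0.01, 1.0, 0.0, 0.001]
ft_force: [-0.4, -0.9, 0.3]
grip_width: 0.0694
```

>>> drive_tool --plan '[[[0.06,0,0,0,0,0],[0.06,0,0,0,0,0],[0.06,0,0,0,0,0]]]'

```text
time: 5.1
position: [0.5921, 0.182, 0.2123]
tool_rot: [-0.01, 1.0, -0.0, -0.0]
ft_force: [-1.4, -0.3, 0.9]
grip_width: 0.0695
```

```bash
python3 -c "
from h import *
st()"
```

```text
t 5.1 pos [0.5921 0.182  0.2123] shelf [0.0464 0.231 ] jaw deg 91.14 z [-0. -0. -1.] F [-1.4 -0.3  0.9] w 0.0695
```

>>> drive_tool --plan '[[[0.06,0,0,0,0,0],[0.06,0,0,0,0,0],[0,0,0,0,0,0]]]'

```text
time: 5.48
position: [0.5943, 0.182, 0.2122]
tool_rot: [-0.01, 1.0, -0.0, -0.001]
ft_force: [-4.7, 0.2, 3.4]
grip_width: 0.0697
```

>>> drive_tool --plan '[[[0.06,0,0,0,0,0],[0.06,0,0,0,0,0],[0,0,0,0,0,0]]]'

```text
time: 5.85
position: [0.5953, 0.182, 0.2122]
tool_rot: [-0.011, 1.0, -0.001, -0.005]
ft_force: [-10.8, -0.7, 8.1]
grip_width: 0.0695
```

>>> drive_tool --plan '[[[-0.6,0,0,0,0,0],[-0.9,0,0,0,0,0],[-0.9,-0.4,0,0,0,0],[-0.8,-0.9,0,0,0,0],[0,-0.98,0,0,0,0],[0,-0.98,0,0,0,0],[0,-0.98,0,0,0,0],[0,-0.94,0,0,0,0]]]'

```text
time: 6.85
position: [0.5195, 0.0514, 0.2124]
tool_rot: [-0.01, 1.0, -0.0, 0.002]
ft_force: [0.0, 0.0, 0.1]
grip_width: 0.0698
```

>>> drive_tool --plan '[[[0,0,0,0,0,0],[0,0,0,0,0,0],[0.1,0,0,0,0,0]]]' --grip 0.6

```text
time: 7.22
position: [0.5207, 0.0532, 0.2123]
tool_rot: [-0.01, 1.0, 0.0, 0.0]
ft_force: [-0.2, 0.4, -0.2]
grip_width: 0.0475
```

```bash
python3 -c "
from h import *
st()
im=camera('scene');crop(im,180,100,440,300,3,'a3s.png')"
```

```text
t 7.22 pos [0.5207 0.0532 0.2123] shelf [-0.0279  0.1039] jaw deg 91.19 z [ 0.  0. -1.] F [-0.2  0.4 -0.2] w 0.0475
```

View pics/a3s.png

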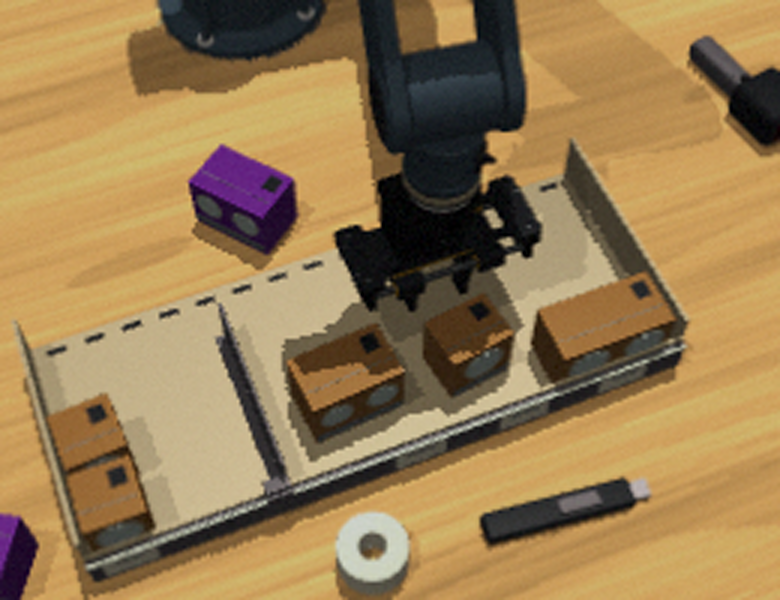

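>>> drive_tool --plan '[[[0.5,0.01,0,0,0,0],[0.5,0.01,0,0,0,0],[0.4,0.01,0,0,0,0],[0.4,0.01,0,0,0,0],[0.4,0.01,0,0,0,0],[0.4,0.01,0,0,0,0],[0.35,0.01,0,0,0,0],[0.15,0,0,0,0,0]]]'

```text
time: 8.28
position: [0.5987, 0.0542, 0.2123]
tool_rot: [-0.01, 1.0, -0.0, 0.0]
ft_force: [-1.2, 0.4, 1.5]
grip_width: 0.0345
```

>>> drive_tool --plan '[[[0.08,0,0,0,0,0],[0.06,0,0,0,0,0],[0,0,0,0,0,0]]]'

```text
time: 8.65
position: [0.6017, 0.0542, 0.2122]
tool_rot: [-0.01, 1.0, 0.0, 0.0]
ft_force: [0.7, -0.3, -0.5]
grip_width: 0.035
```

>>> drive_tool --plan '[[[0.06,0,0,0,0,0],[0.06,0,0,0,0,0],[0,0,0,0,0,0]]]'

```text
time: 9.02
position: [0.6035, 0.0543, 0.2121]
tool_rot: [-0.01, 1.0, 0.0, -0.002]
ft_force: [-4.5, -1.7, 3.6]
grip_width: 0.035
```

```bash
python3 -c "
from h import *
st()"
```

```text
t 9.03 pos [0.6035 0.0543 0.2121] shelf [0.0549 0.103 ] jaw deg 91.17 z [-0.004 -0.    -1.   ] F [-4.5 -1.7  3.6] w 0.035
```

>>> drive_tool --plan '[[[0.06,0,0,0,0,0],[0,0,0,0,0,0],[-0.6,0,0,0,0,0],[-0.98,0,0,0,0,0],[-0.98,0,0,0,0,0],[-0.98,-0.3,0,0,0,0],[0,-0.9,0,0,0,0],[0,-0.98,0,0,0,0]]]'

```text
time: 10.02
position: [0.5182, -0.0007, 0.2125]
tool_rot: [-0.01, 1.0, -0.0, 0.001]
ft_force: [0.5, -1.3, 0.2]
grip_width: 0.0346
```

>>> drive_tool --plan '[[[0,-0.98,0,0,0,0],[0,-0.98,0,0,0,0],[0,-0.9,0,0,0,0],[0,-0.09,0,0,0,0],[0,0,0,0,0,0]]]' --grip 0.3

```text
time: 10.65
position: [0.5178, -0.0738, 0.2123]
tool_rot: [-0.01, 1.0, 0.0, 0.0]
ft_force: [-0.7, -0.3, -0.8]
grip_width: 0.0601
```

```bash
python3 -c "
from h import *
st()
im=camera('scene');crop(im,180,100,440,300,3,'a4s.png')"
```

```text
t 10.65 pos [ 0.5178 -0.0738  0.2123] shelf [-0.0337 -0.023 ] jaw deg 91.11 z [ 0.001  0.    -1.   ] F [-0.7 -0.3 -0.8] w 0.0601
```

View pics/a4s.png

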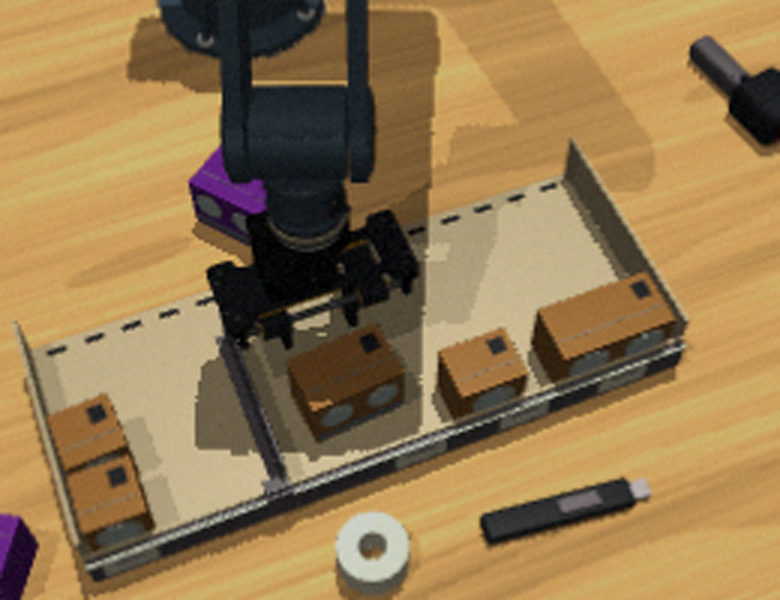

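>>> drive_tool --plan '[[[0.5,0.01,0,0,0,0],[0.5,0.01,0,0,0,0],[0.4,0.01,0,0,0,0],[0.4,0.01,0,0,0,0],[0.4,0.01,0,0,0,0],[0.4,0.01,0,0,0,0],[0.35,0.01,0,0,0,0],[0.2,0,0,0,0,0]]]'

```text
time: 11.7
position: [0.597, -0.0723, 0.2122]
tool_rot: [-0.01, 1.0, -0.0, 0.0]
ft_force: [-0.6, -0.3, 0.4]
grip_width: 0.061
```

>>> drive_tool --plan '[[[0.08,0,0,0,0,0],[0.06,0,0,0,0,0],[0,0,0,0,0,0]]]'

```text
time: 12.08
position: [0.5997, -0.0723, 0.2122]
tool_rot: [-0.01, 1.0, 0.0, -0.0]
ft_force: [-0.1, 0.1, -0.7]
grip_width: 0.0607
```

>>> drive_tool --plan '[[[0.06,0,0,0,0,0],[0.06,0,0,0,0,0],[0,0,0,0,0,0]]]'

```text
time: 12.45
position: [0.6008, -0.0723, 0.2121]
tool_rot: [-0.01, 1.0, 0.0, -0.004]
ft_force: [-6.9, -2.2, 5.6]
grip_width: 0.0608
```

```bash
python3 -c "
from h import *
st()"
```

```text
t 12.45 pos [ 0.6008 -0.0723  0.2121] shelf [ 0.0493 -0.0234] jaw deg 91.2 z [-0.007  0.001 -1.   ] F [-6.9 -2.2  5.6] w 0.0608
```

>>> drive_tool --plan '[[[-0.5,0,0,0,0,0],[-0.9,0,0,0,0,0],[-0.52,0,0.5,0,0,0],[0,0,0.9,0,0,0],[0,0,0.9,0,0,0],[0,0,0.9,0,0,0],[0,-0.4,0.5,0,0,0],[0,-0.9,0,0,0,0]]]' --grip 1.0 --force 20

```text
time: 13.45
position: [0.5553, -0.105, 0.3065]
tool_rot: [-0.011, 1.0, -0.001, 0.002]
ft_force: [0.5, -0.3, -0.5]
grip_width: 0.0009
```

>>> drive_tool --plan '[[[0,-0.98,0,0,0,0],[0,-0.98,0,0,0,0],[0,-0.9,0,0,0,0],[0,-0.7,0,0,0,0],[0,-0.18,0,0,0,0],[0,0,0,0,0,0]]]'

```text
time: 14.2
position: [0.5548, -0.1983, 0.3046]
tool_rot: [-0.01, 1.0, 0.0, -0.0]
ft_force: [-0.7, 0.5, 0.3]
grip_width: 0.0007
```

```bash
python3 -c "
from h import *
st()
im=camera('scene');crop(im,180,100,440,300,3,'a5s.png')
im=camera('top');crop(im,235,148,435,243,4,'a5.png')"
```

```text
t 14.2 pos [ 0.5548 -0.1983  0.3046] shelf [ 0.0004 -0.1483] jaw deg 91.11 z [-0.     0.001 -1.   ] F [-0.7  0.5  0.3] w 0.0007
```

View pics/a5s.png

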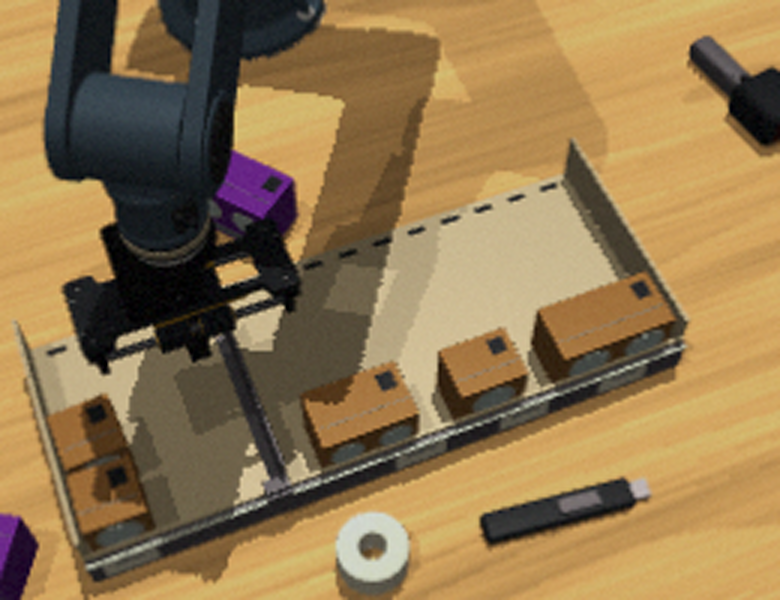

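View pics/a5.png

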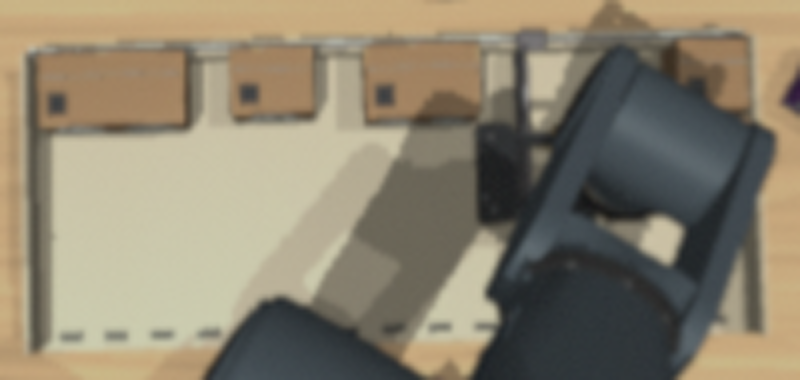

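The top crop shows all three cartons square against the lip: (113,90), (273,83) and (422,86). In the scene view the closed fingers at (205,340) hang over the gap to the right of the divider. Next I lower them and push the divider left.

>>> drive_tool --plan '[[[0,0,-0.9,0,0,0],[0,0,-0.9,0,0,0],[0,0,-0.8,0,0,0],[0,0,-0.6,0,0,0],[0,0,-0.3,0,0,0],[0,0,0,0,0,0]]]'

```text
time: 15.05
position: [0.5549, -0.198, 0.217]
tool_rot: [-0.01, 1.0, 0.0, -0.0]
ft_force: [-0.2, 0.2, 0.2]
grip_width: 0.0003
```

>>> drive_tool --plan '[[[0,0.3,0,0,0,0],[0,0.3,0,0,0,0],[0,0.3,0,0,0,0],[-0.02,0.3,0,0,0,0],[0,0.3,0,0,0,0],[-0.02,0.3,0,0,0,0]]]'

```text
time: 15.8
position: [0.5542, -0.1529, 0.2175]
tool_rot: [-0.01, 1.0, -0.0, 0.001]
ft_force: [0.6, -1.3, 1.6]
grip_width: 0.0002
```

```bash
python3 -c "
from h import *
st()
im=camera('scene');crop(im,180,100,440,300,3,'a6s.png')"
```

```text
t 15.8 pos [ 0.5542 -0.1529  0.2175] shelf [ 0.0009 -0.103 ] jaw deg 91.13 z [ 0.001 -0.001 -1.   ] F [ 0.6 -1.3  1.6] w 0.0002
```

View pics/a6s.png

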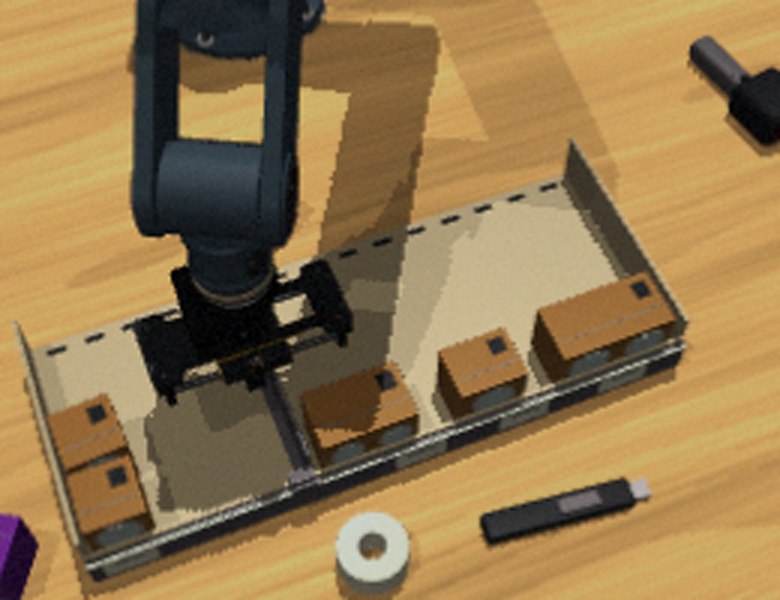

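>>> drive_tool --plan '[[[0,0.25,0,0,0,0],[-0.02,0.25,0,0,0,0],[0,0.25,0,0,0,0],[-0.02,0.25,0,0,0,0],[0,0.25,0,0,0,0],[0,0.25,0,0,0,0],[-0.02,0.25,0,0,0,0]]]'

```text
time: 16.73
position: [0.5525, -0.1091, 0.2172]
tool_rot: [-0.01, 1.0, -0.0, 0.0]
ft_force: [1.7, -1.0, 0.5]
grip_width: 0.0002
```

>>> drive_tool --plan '[[[0,0.25,0,0,0,0],[0,0.25,0,0,0,0],[-0.02,0.25,0,0,0,0],[0,0.25,0,0,0,0],[0,0.25,0,0,0,0],[0,0.2,0,0,0,0],[0,0,0,0,0,0]]]'

```text
time: 17.6
position: [0.5515, -0.0725, 0.2171]
tool_rot: [-0.01, 1.0, 0.001, -0.001]
ft_force: [0.1, -0.2, -0.1]
grip_width: 0.0006
```

```bash
python3 -c "
from h import *
st()
im=camera('scene');crop(im,180,100,440,300,3,'a7s.png')
im=camera('top');crop(im,235,148,435,243,4,'a7.png')"
```

```text
t 17.6 pos [ 0.5515 -0.0725  0.2171] shelf [-0.     -0.0225] jaw deg 91.15 z [-0.002  0.001 -1.   ] F [ 0.1 -0.2 -0.1] w 0.0006
```

View pics/a7s.png

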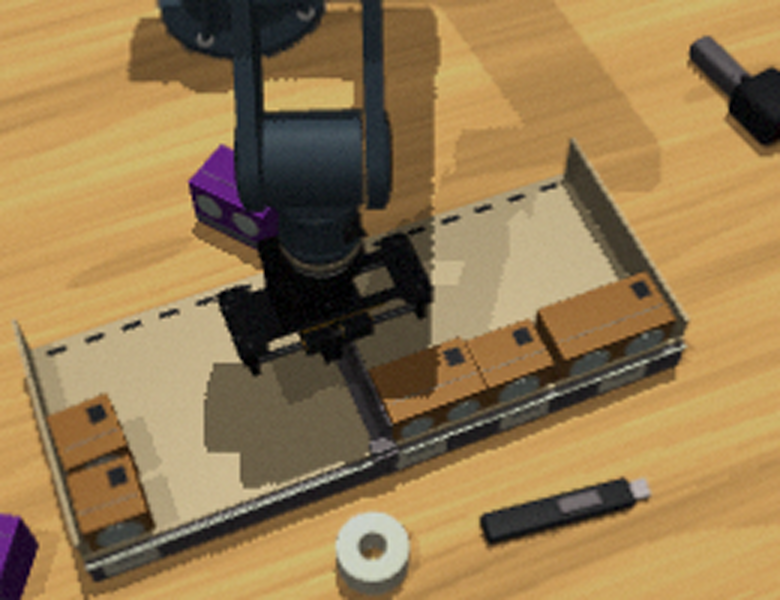

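View pics/a7.png

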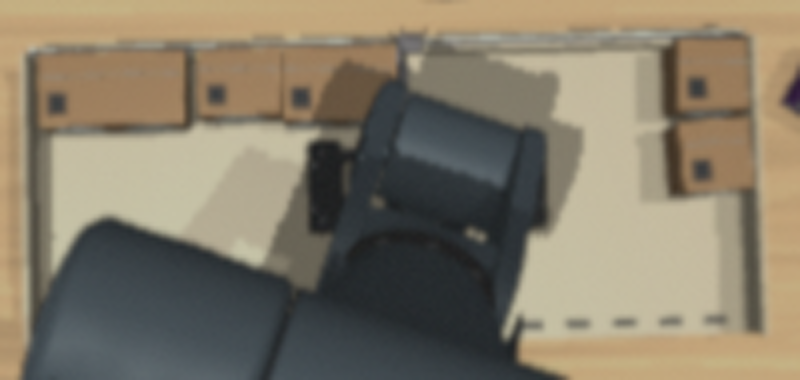

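The cartons are almost closed up, with a small gap left near top crop (190,85). They are still square to the lip. I'll push the rest slowly and watch the force.

>>> drive_tool --plan '[[[0,0.15,0,0,0,0],[0,0.15,0,0,0,0],[0,0.15,0,0,0,0],[0,0.1,0,0,0,0],[0,0.1,0,0,0,0]]]'

```text
time: 18.32
position: [0.5515, -0.057, 0.2171]
tool_rot: [-0.01, 1.0, -0.0, -0.001]
ft_force: [-2.8, -4.5, 0.0]
grip_width: 0.0006
```

>>> drive_tool --plan '[[[0,0.06,0,0,0,0],[0,0.06,0,0,0,0],[0,0,0,0,0,0]]]'

```text
time: 18.7
position: [0.5518, -0.0539, 0.2172]
tool_rot: [-0.01, 1.0, 0.0, -0.0]
ft_force: [-1.7, -2.3, -0.3]
grip_width: 0.0004
```

```bash
python3 -c "
from h import *
st()"
```

```text
t 18.7 pos [ 0.5518 -0.0539  0.2172] shelf [ 0.0007 -0.0039] jaw deg 91.13 z [-0.  0. -1.] F [-1.7 -2.3 -0.3] w 0.0004
```

>>> drive_tool --plan '[[[0,0.06,0,0,0,0],[0,0.06,0,0,0,0],[0,0,0,0,0,0]]]'

```text
time: 19.08
position: [0.5519, -0.0509, 0.2173]
tool_rot: [-0.01, 1.0, 0.0, 0.0]
ft_force: [-2.0, -4.0, 0.7]
grip_width: 0.0005
```

>>> drive_tool --plan '[[[0,0.06,0,0,0,0],[0,0.04,0,0,0,0],[0,0,0,0,0,0]]]'

```text
time: 19.45
position: [0.5519, -0.0494, 0.2173]
tool_rot: [-0.01, 1.0, -0.001, -0.0]
ft_force: [-4.5, -7.9, 0.1]
grip_width: 0.0003
```

```bash
python3 -c "
from h import *
st()
im=camera('top');crop(im,235,148,435,243,4,'a8.png')"
```

```text
t 19.45 pos [ 0.5519 -0.0494  0.2173] shelf [0.0009 0.0006] jaw deg 91.19 z [-0.    -0.002 -1.   ] F [-4.5 -7.9  0.1] w 0.0003
```

View pics/a8.png

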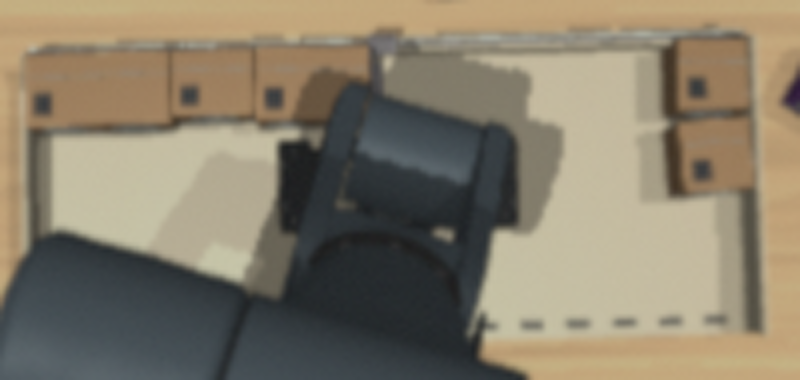

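>>> drive_tool --plan '[[[0,0.06,0,0,0,0],[0,0.06,0,0,0,0],[0,0,0,0,0,0]]]'

```text
time: 19.88
position: [0.552, -0.0485, 0.2174]
tool_rot: [-0.011, 1.0, -0.003, -0.0]
ft_force: [-5.4, -18.6, 0.3]
grip_width: 0.0002
```

>>> drive_tool --plan '[[[0,0.06,0,0,0,0],[0,0,0,0,0,0],[0,0,0,0,0,0]]]'

```text
time: 20.25
position: [0.552, -0.0481, 0.2174]
tool_rot: [-0.011, 1.0, -0.004, -0.0]
ft_force: [-7.6, -23.0, 0.3]
grip_width: 0.0004
```

The divider is firmly blocked (23 N, no further travel). I'm backing off and clearing the view.

>>> drive_tool --plan '[[[0,-0.4,0,0,0,0],[0,-0.8,0,0,0,0],[0,0,0.6,0,0,0],[0,0,0.95,0,0,0],[0,0,0.95,0,0,0],[0,0,0.95,0,0,0],[0,0,0.95,0,0,0],[-0.5,-0.9,0.9,0,0,0]]]'

```text
time: 21.25
position: [0.5398, -0.095, 0.3518]
tool_rot: [-0.011, 1.0, 0.0, 0.001]
ft_force: [0.2, 0.1, 0.2]
grip_width: 0.0006
```

>>> drive_tool --plan '[[[-0.6,-0.98,0.3,0,0,0],[-0.6,-0.98,0,0,0,0],[-0.6,-0.98,0,0,0,0],[-0.6,-0.98,0,0,0,0],[-0.6,-0.98,0,0,0,0],[-0.3,-0.98,0,0,0,0],[0,-0.98,0,0,0,0],[0,-0.98,0,0,0,0]]]'

```text
time: 22.25
position: [0.4574, -0.2935, 0.3579]
tool_rot: [-0.01, 1.0, -0.0, 0.001]
ft_force: [-0.3, -0.8, -0.4]
grip_width: 0.0003
```

```bash
python3 - <<'E'
from h import *
st()
im=camera('top');np.save("t9.npy",im);crop(im,235,148,435,243,4,'a9.png')
im=camera('scene');cv2.imwrite('pics/a9s.png',im[:,:,::-1]);crop(im,180,100,440,300,3,'a9sc.png')
E
```

```text
t 22.25 pos [ 0.4574 -0.2935  0.3579] shelf [-0.0992 -0.2413] jaw deg 91.16 z [ 0.001 -0.001 -1.   ] F [-0.3 -0.8 -0.4] w 0.0003
```

View pics/a9.png

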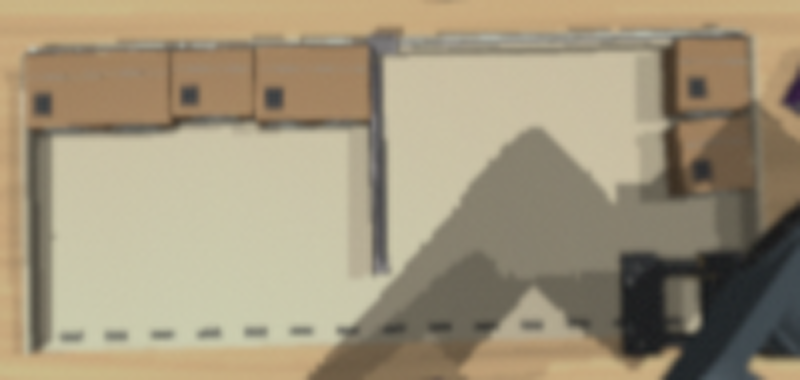

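View pics/a9sc.png

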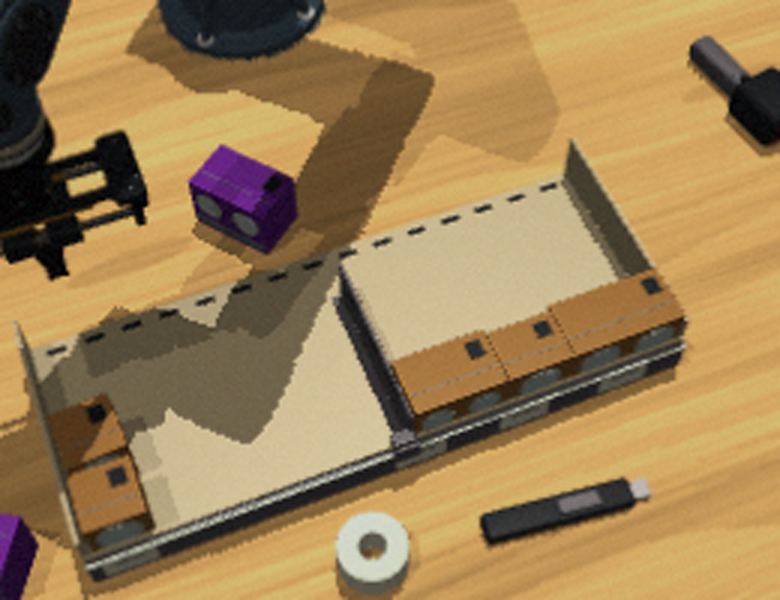

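```bash
python3 - <<'E'
from h import *
im=np.load("t9.npy");big=cv2.resize(im[148:243,235:435],None,fx=8,fy=8,interpolation=cv2.INTER_CUBIC).astype(int)
d=big[...,0]-big[...,2]
for nm,a,b in(("wide",75,325),("narrow",360,495),("medium",530,725)):
    pts=[]
    for c in range(a,b,4):
        col=d[180:300,c]; i=np.where(col>38)[0]
        if len(i): pts.append((c,180+i.max()))
    p=(np.array(pts)+.5)/8-.5+[235,148]
    S=toS(ray("top",p,0.088)); f=np.polyfit(S[:,1],S[:,0],1)
    m=np.polyval(f,S[:,1].mean()); print(nm,"rear x",round(m,4),"slope",round(f[0],4),"resid",round(np.std(S[:,0]-np.polyval(f,S[:,1])),4))
cp=lambda p:(np.array(p,float)+.5)/4-.5+[235,148]
print(toS(ray("top",[cp((376,60)),cp((379,270))],.08)))
E
```

```text
wide rear x 0.0578 slope -0.0106 resid 0.0006
narrow rear x 0.0634 slope 0.0155 resid 0.0008
medium rear x 0.0577 slope 0.0149 resid 0.0006
[[ 0.10736009  0.01166032]
 [-0.06795845  0.01410491]]
```

```bash
python3 -c "
from rig import robot
print(robot.hand_in())"
```

```text
the job is handed in; nothing more can be done
None
```

The row is fronted up and closed, and I handed the job in at about 22.4 s of the 61 s. Nothing reported a verdict.

**What I did:** I pushed the wide, narrow and medium cartons forward one at a time with both open fingers, until the rising force showed each was against the lip. I then pushed the divider left with the closed fingers. It stopped with about 23 N on it and almost no further movement. Nothing was lifted.

**Last checks, from the final top view:**

| Carton | Rear face at shelf x (m) | Flat against the lip would be (m) | Angle to the lip (rad) |
|---|---|---|---|
| wide | 0.0578 | 0.058 | 0.011 |
| narrow | 0.0634 | 0.064 | 0.016 |
| medium | 0.0577 | 0.058 | 0.015 |

- **Divider:** the image puts its mid-plane at shelf y about 0.013, so the joint is at about 0.140. Fully closed is 0.142 and the limit is 0.136. That is slightly short of closed, but the calibration is only good to about 2 mm, and the firm stop supports it being closed.
- **Other items:** the two small cartons beyond the divider, the label scanner, ticket roll and box knife look unmoved by eye in the final pictures. I did not look closely at the label gun or the spare lamp at the end, but the arm never came near them.
- **Gripper:** it was clear of everything at hand-in.

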